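Close the split former and lock its hasp

TASK

One half of the wooden pouch former is fixed to its dark board; the other half stands loose on the bench. Stand the loose half upright on the board and butt its flat end against the flat end of the fixed half, so that the seam is closed and the sides run flush, and then swing the steel hasp fully down over the brass catch to lock the halves together. Leave the hammer, ruler, awl and jar where they lie.

Things in the scene. Friction and masses are not known exactly. Their poses are not given: they have to be found in the camera images.
- base: Dark board, 250 (x) x 120 (y) x 12 mm, fixed to the bench, with the fixed former half. Origin: centre of its underside, below the seam. The fixed half (light wood, 54 mm wide in y, 60 mm tall, top 72 mm above the bench) runs from its flat face at x = 0 back to x = -97 mm: straight for 70 mm, then a half-round end of radius 27 mm. The loose half goes on the empty +x side.
- seam (a point): Point at the lower edge of the fixed half's flat mating face, mid-width, on the board's top (12 mm above the bench). Axes as the board's: x points out of the face towards the empty half, z up.
- loose_half: Loose former half, light wood, 0.26 kg, upright on the bench: a straight part 70 (x) x 54 (y) x 60 mm tall plus a half-round end of radius 27 mm towards +x. Origin: centre of the straight part's underside. Flat face at x = -35 mm, round end out to x = +62 mm. Grip it across its width. On its top at x = -3 mm stands the brass catch, 10 (x) x 16 (y) mm, 16 mm tall.
- loose_face (a point): Point at the lower edge of the loose half's flat mating face, mid-width (35 mm towards -x from its origin, on its underside). Meets the seam point when butted home.
- catch_top (a point): Centre of the top of the brass catch on the loose half, 76 mm above its underside.
- hasp (a joint): Angle of the steel hasp on the fixed half (rad): 0 = flat over the seam and the catch, 1.57 = upright, more = leaning back away from the seam; stop at 2.4. Stiff: it stays where left. A strap 40 mm wide, 4 mm thick, 90 mm long from the hinge line, with a slot 20 mm long and 26 mm wide, 52 to 72 mm from the hinge line, that drops over the catch.
- hasp_hinge (a point): Middle of the hasp's hinge line, on top of the fixed half: 30 mm behind the seam (x = -30 mm on the board), 77 mm above the bench. The line runs along the board's y. The hinge barrel has radius 5 mm.
- hasp_tip (a point): Middle of the hasp's free end, 90 mm from the hinge line.
- hammer: Hammer with wooden handle, 260 mm long, lying. Leave alone.
- ruler: Steel ruler, 300 x 38 x 4 mm, lying flat. Origin: centre of its underside. Leave alone.
- awl: Red-handled awl, 160 mm long, lying. Leave alone.
- jar: Closed amber jar, 60 mm in diameter, 80 mm tall, standing. Origin: centre of its underside. Leave alone.
There are look-alikes about, which are no part of the job. What is shaped like the loose_half but green is not meant.

How it is judged:
By the outcome, as a careful person would: the job done as asked, in the order asked, and still so for the second after the job is handed in, with the robot touching nothing.
It also fails if it takes over 51 s, if anything falls off the work surface, if the arm or the gripper's body presses on something with over 40 N, if the wrist force passes 120 N, or if a joint passes its speed limit or range.

ROBOT

A 7-joint arm with a two-finger parallel gripper is mounted at the origin on the work surface. World frame = base frame: x ahead of the robot, y to its left, z up, the work surface at z = 0. Lengths are in m, angles in rad, forces in N, time in s.
With the tool pointing down it reaches from about 0.4 to 0.85 m from the base axis. Payload 6.9 kg.
Tool frame: the origin (TCP) lies midway between the tips of the shut fingers; the grasp point (between the pads) lies behind it (ctrl.pinch_z is the z of the grasp point in the tool frame, in m); z points along the fingers, y is the direction in which the jaws open and shut (so a half turn about z gives the same grasp; the last joint's range is limited). The gripper opens to 85 mm and grips with 20 to 120 N. Pads are 22 mm wide; open, the fingers measure 114 mm over their backs; the gripper's body (76 mm by 85 mm) begins 54 mm behind the grasp point. The pads swing forward as they close: fully open they stand 13 mm farther back than shut.
Start: joints at [-1.042, 0.507, -0.238, 1.5, 0.126, 1.149, -0.155], TCP at [0.257, 0.57, 0.231] pointing down, gripper open.
Joint ranges: [-3.08, 3.08], [-0.24, 2.05], [-1.43, 1.35], [0, 2.5], [-1.52, 4.66], [0.17, 1.96], [-2.89, 2.89]. Speed limits (rad/s): [2.39, 2.39, 3.14, 3.14, 3.14, 3.14, 3.14].

INTERFACE

Orientations are given as a unit quaternion [w, x, y, z].
In Python, from station import ctrl, get_state, vision, ticket, models gives the robot as it stands. Calls block until the motion is done:
- ctrl.movep(position, orientation): joint-space move of the TCP to a pose.
- ctrl.movel(position, frame=None, max_speed=0.15): straight line of the TCP; frame=None keeps the orientation; max_speed is the mean speed in m/s.
- ctrl.set_joints(angles): joint-space move.
- ctrl.ungrasp() and ctrl.close_gripper(force=None): open the fingers fully, or close them until they stop; force is the grip in N (None keeps the last).
- ctrl.pause(seconds).
- ctrl.ik(position, orientation): joint angles nearest the present ones, or None.
- get_state(): the state.
- vision.grab_frame(name): name is "scene" or "top" or "wrist"; returns (picture, depth): 420x560x3 uint8, blue, green, red; 420x560 float32, m along the optical axis (not along the pixel's ray), 0 where there is no reading.
- vision.camera_info(name): a dict with "mtx" (3x3 intrinsics, pixels), "R" (3x3) and "t" (3): a world point X has camera coordinates R X + t; the wrist camera has in their place "hand_eye" (4x4, takes a point from camera to tool coordinates, whose origin is the TCP and whose axes are the flange's). Camera axes: x right, y down, z forward; pixel columns grow to the right and rows downward; lengths in m; the calibration is good to about 2 mm. A picture is of the moment at which its call begins: read the wrist's pose just before it. camera_info takes no time and is no camera call.
A pose or a line that the arm cannot do raises ctrl.Unreachable and nothing moves.
- ticket.close_job(): hands the job in, once; it reports no verdict.
Trained networks look in the newest picture that a camera, given by its name, has taken for a name from the list of things; names that differ only in an ending like _2 or _b are one class to them, and where a whole thing is asked for, a point or a joint stands for the part that bears it (a point fixed in the world has none). Each returns a list of dicts, best first, with "p" (0 to 1); they miss things now and then, are a little off and sometimes report something else, mostly with a low value. They report only what shows in the picture. A call takes as long as a camera call. They do not tell look-alikes from the thing itself.
- models.recognise(camera, target): "point" ([column, row] in pixels, amid what is visible of it).
- models.masks_of(camera, target): "mask" (420x560 bool, what is visible of it) and "point" ([column, row] in pixels, amid what is visible of it).
The state is a dict: "time": time; "qpos": joint angles; "qd": joint speeds; "tau": joint torques, N m; "tcp_pos": TCP position; "eef_rot": TCP orientation; "contact_force": force on the tool from outside, world axes, zero at the start; "wrist_torque": the same for the moment, N m; "width": finger opening in m.
Only numpy, scipy, OpenCV 4.12 (cv2) and the standard library are available. Lean on these libraries where they do the work, as an engineer would, in place of code of your own. Each camera call takes 0.05 s, during which the arm holds its last target. There are 200 camera calls.

## Working session

There is one attempt and no reset: what is moved stays moved. The work goes in short steps, each a Python script; the robot and the scene stay as the last script left them, time stands still between calls to the robot, and variables do not carry over. Pictures are saved under pics/ and viewed, about 8 in all and at most 12, crops included, and the job is handed in when it is done.

```bash
mkdir -p pics; ls
cat > h.py <<'E'
import numpy as np, cv2
from station import ctrl, get_state, vision, ticket, models
from scipy.spatial.transform import Rotation as Rot
def cloud(name, d):
    "world points HxWx3 for fixed camera"
    c=vision.camera_info(name);K=np.array(c["mtx"]);v,u=np.mgrid[:420,:560]
    P=np.stack([(u-K[0,2])/K[0,0]*d,(v-K[1,2])/K[1,1]*d,d],-1)
    if "R" in c: return (P-np.array(c["t"]))@np.array(c["R"])
    s=get_state();H=np.array(c["hand_eye"]);q=s["eef_rot"]
    R=Rot.from_quat([q[1],q[2],q[3],q[0]]).as_matrix()
    return (P@H[:3,:3].T+H[:3,3])@R.T+np.array(s["tcp_pos"])
def down(yaw):
    "tool down, tool y axis(jaw dir) at angle yaw from world y.. x axis at yaw"
    c,s=np.cos(yaw),np.sin(yaw)
    M=np.array([[c,s,0],[s,-c,0],[0,0,-1]])
    q=Rot.from_matrix(M).as_quat();return [q[3],q[0],q[1],q[2]]
E
python3 - <<'E'
from h import *
print(get_state(), ctrl.pinch_z)
ims=[]
for n in("scene","top"):
    p,d=vision.grab_frame(n);cv2.imwrite(f"pics/{n}0.png",p);np.save(f"{n}0.npy",d)
    W=cloud(n,d)
    for t in("loose_half","base","hasp","hasp_tip","catch_top","hasp_hinge","jar","hammer","ruler","awl"):
        for r in models.masks_of(n,t)[:3]:
            m=r["mask"]&(d>0);print(n,t,round(r["p"],2),np.round(r["point"]),m.sum(),np.median(W[m],0).round(3),W[m][:,2].max().round(3))
E
```

```text
pics
{'time': 0.0, 'qpos': array([-1.04151587,  0.50835089, -0.23752624,  1.50115659,  0.12572964,
        1.14890288, -0.1547806 ]), 'qd': array([-3.59560372e-05,  6.66142202e-04,  4.66536922e-04,  3.86640719e-04,
       -1.33135219e-03, -1.39234256e-04,  8.04592976e-04]), 'tau': array([ 4.18855734e-04, -6.20596075e+01, -2.18608595e+00, -2.49638218e+01,
        1.27602226e-02,  1.24536903e-02,  7.89497449e-06]), 'tcp_pos': array([0.25687371, 0.56920744, 0.23041343]), 'eef_rot': array([-1.61806867e-04,  2.10282306e-01,  9.77640281e-01, -8.97682060e-04]), 'contact_force': array([-0.13848522,  0.26888511,  0.07522914]), 'wrist_torque': array([ 0.00444393, -0.00982796, -0.00357257]), 'width': 0.08543193240556005} -0.0187
scene loose_half 0.97 [397. 202.] 790 [0.58  0.393 0.044] 0.076
scene loose_half 0.74 [349. 191.] 694 [0.489 0.278 0.044] 0.076
scene base 0.79 [228. 251.] 3431 [ 0.572 -0.164  0.012] 0.161
scene base 0.51 [351. 191.] 684 [0.49  0.277 0.044] 0.076
scene hasp 0.64 [218. 220.] 250 [ 0.546 -0.179  0.109] 0.161
scene hasp_tip 0.79 [214. 219.] 216 [ 0.552 -0.181  0.114] 0.16
[... 701 characters left out ...]
14.] 3265 [ 0.554 -0.135  0.012] 0.164
top hasp 0.71 [345. 219.] 233 [ 0.543 -0.178  0.12 ] 0.164
top hasp_tip 0.81 [345. 212.] 276 [ 0.543 -0.179  0.115] 0.164
top catch_top 0.78 [141. 212.] 722 [0.564 0.399 0.059] 0.078
top hasp_hinge 0.62 [346. 211.] 225 [ 0.546 -0.177  0.117] 0.164
top hasp_hinge 0.61 [325. 216.] 3403 [ 0.553 -0.135  0.012] 0.164
top hasp_hinge 0.16 [174. 244.] 726 [0.471 0.29  0.059] 0.078
top jar 0.74 [429. 258.] 579 [ 0.43  -0.429  0.076] 0.085
top hammer 0.64 [177. 245.] 764 [0.471 0.29  0.059] 0.078
top hammer 0.59 [283. 140.] 890 [ 0.794 -0.018  0.023] 0.03
top ruler 0.89 [192. 165.] 1201 [0.72  0.268 0.003] 0.01
top awl 0.8 [141. 302.] 325 [0.323 0.389 0.021] 0.03
```

Run:
```python
import cv2,numpy as np
a=cv2.imread("pics/scene0.png");b=cv2.imread("pics/top0.png")
x=np.hstack([cv2.resize(a[150:330,180:450],None,fx=1.45,fy=1.45),cv2.resize(b[130:310,100:370],None,fx=1.45,fy=1.45)])
cv2.imwrite("pics/c0.png",x);print(x.shape)
```

```text
(261, 784, 3)
```

View pics/c0.png

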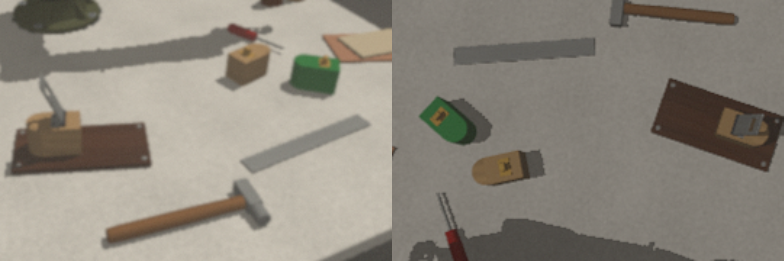

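Candidates for loose_half: light-wood block at scene (349,191)/top (176,245), and the green one at scene (397,202)/top (138,216). The wooden one is meant, as the crop confirms. The empty side of the board points towards world +y, and the hasp leans back.

```bash
cat >> h.py <<'E'
def rect(P,zlo,zhi,c,rad):
    "min-area rect of points in z band around c: centre, (long,short), unit long axis, centroid"
    P=P.reshape(-1,3);k=(P[:,2]>zlo)&(P[:,2]<zhi)&(np.hypot(*(P[:,:2]-c).T)<rad)
    Q=P[k][:,:2].astype(np.float32)
    (x,y),(w,h),a=cv2.minAreaRect(((Q-c)*1000).astype(np.float32))
    a=np.radians(a)
    if w<h: w,h=h,w; a+=np.pi/2
    if np.sin(a)<0: a+=np.pi   # long axis towards world +y
    return np.array(c)+np.array([x,y])/1000,(w,h),(a+np.pi/2)%(2*np.pi)-np.pi/2,Q.mean(0),len(Q)
E
python3 - <<'E'
from h import *
d=np.load("top0.npy");W=cloud("top",d)
print("loose",rect(W,.05,.07,[.471,.29],.07))
print("board",rect(W,.006,.02,[.554,-.135],.17))
print("fixedtop",rect(W,.062,.08,[.546,-.178],.1))
print(np.array(vision.camera_info("wrist")["hand_eye"]).round(4),vision.camera_info("wrist")["mtx"])
E
```

```text
loose (array([0.4704095 , 0.30137868]), (97.77314758300781, 54.01979446411133), np.float64(1.7784268182847525), array([0.4709651 , 0.29828936], dtype=float32), 610)
board (array([ 0.57691876, -0.13858673]), (265.5487976074219, 244.6878204345703), np.float64(1.4142012562757467), array([ 0.56050074, -0.12294376], dtype=float32), 2634)
fixedtop (array([ 0.54254333, -0.18120969]), (96.93467712402344, 53.74784469604492), np.float64(1.217819757493304), array([ 0.5412289 , -0.17469658], dtype=float32), 416)
[[ 1.000e-04 -9.473e-01 -3.204e-01  8.200e-02]
 [ 1.000e+00  4.000e-04 -1.000e-03 -3.000e-04]
 [ 1.100e-03 -3.204e-01  9.473e-01 -1.435e-01]
 [ 0.000e+00  0.000e+00  0.000e+00  1.000e+00]] [[367.33547639   0.         271.65673574]
 [  0.         367.33547639 219.75986464]
 [  0.           0.           1.        ]]
```

```bash
python3 - <<'E'
from h import *
for nm,c,a,z in(("loose",[.4704,.3014],1.778,.06),("fixed",[.5425,-.1812],1.218,.072)):
    u=np.array([np.cos(a),np.sin(a)]);p=np.array(c)+(.0 if nm=="loose" else .0485)*u
    ctrl.movep([*p,.22],down(a));ctrl.pause(.3)
    W0=get_state()
    pic,d=vision.grab_frame("wrist");W=cloud("wrist",d)
    cv2.imwrite(f"pics/w_{nm}.png",pic);np.save(f"w_{nm}.npy",W)
    print(nm,W0["time"],W0["qpos"].round(2),W0["tcp_pos"].round(4),rect(W,z-.008,z+.006,c,.075 if nm=="loose" else .08))
    print("bench z",np.median(W[(W[...,2]<.008)&(d>0)][:,2]))
E
python3 -c "
import cv2,numpy as np
cv2.imwrite('pics/c1.png',cv2.resize(np.hstack([cv2.imread('pics/w_loose.png'),cv2.imread('pics/w_fixed.png')]),(800,300)))"
```

```text
loose 2.6917 [-0.63  0.41  0.03  1.7  -0.01  1.03 -0.39] [0.47   0.3022 0.2199] (array([0.47208122, 0.30005092]), (97.27676391601562, 54.04080581665039), np.float64(1.7769247787851912), array([0.4718614, 0.3008086], dtype=float32), 6244)
bench z 0.0009293671527874636
fixed 4.675 [ 0.02  0.45  0.27  1.66 -0.13  1.06 -0.02] [ 0.5594 -0.135   0.22  ] (array([ 0.54436609, -0.18302521]), (97.64157104492188, 54.09505081176758), np.float64(1.2232628592872623), array([ 0.5507091 , -0.16548476], dtype=float32), 3206)
bench z 0.0009409753982781988
```

View pics/c1.png

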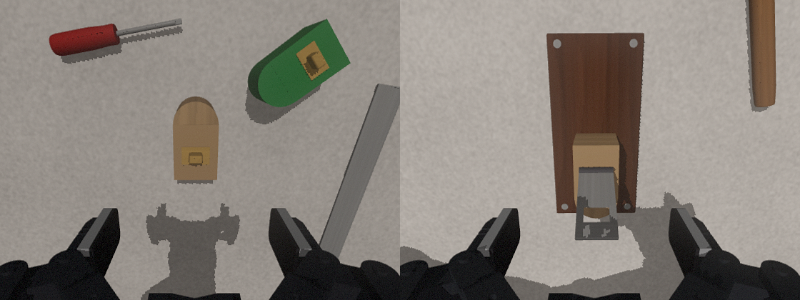

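The left shows the wooden half (195,140) with its round end up (+x), with the green one at (300,65) well apart. The right shows the board with the mating face at (596,140) and the strap leaning back.

```bash
cat > off.py <<'E'
from h import *
L=np.load("w_loose.npy");F=np.load("w_fixed.npy");im=cv2.imread("pics/w_fixed.png")
g=im.astype(int).max(-1)
k=(F[...,2]>.008)&(F[...,2]<.018)&(np.hypot(F[...,0]-.56,F[...,1]+.135)<.16)
Q=F[k][:,:2];r=cv2.minAreaRect(((Q-[.56,-.135])*1000).astype(np.float32));print("board",r)
def loc(W,c,a):
    P=W.reshape(-1,3)-[*c,0];u=np.array([np.cos(a),np.sin(a)]);return np.c_[P[:,:2]@u,P[:,:2]@[-u[1],u[0]],P[:,2]]
def sides(P,x0,x1,z0,z1):
    out=[]
    s=P[(P[:,0]>x0)&(P[:,0]<x1)&(P[:,2]>z0)&(P[:,2]<z1)&(abs(P[:,1])<.05)]
    xs=np.arange(x0,x1,.002);hi=[];lo=[];X=[]
    for x in xs:
        t=s[(s[:,0]>=x)&(s[:,0]<x+.002),1]
        if len(t)>5: hi.append(t.max());lo.append(t.min());X.append(x)
    return np.polyfit(X,hi,1),np.polyfit(X,lo,1),np.median(hi),np.median(lo)
for nm,W,c,a,z,x0,x1 in(("loose",L,[.4721,.3001],1.777,.061,-.045,.015),("fixed",F,[.5444,-.1830],1.221,.073,.02,.046)):
    P=loc(W,c,a);h,l,mh,ml=sides(P,x0,x1,z-.004,z+.005)
    t=P[(abs(P[:,1])<.022)&(abs(P[:,2]-z)<.004)&(abs(P[:,0])<.07)]
    print(nm,"slopes",h[0].round(4),l[0].round(4),"mid",(mh+ml)/2,"w",mh-ml,"x",np.percentile(t[:,0],[0,.5,99.5,100]).round(4),"z",np.median(t[:,2]))
S=P[(abs(P[:,1])<.025)&(P[:,2]>.095)&(P[:,0]<.03)]
f=np.polyfit(S[:,2],S[:,0],1);print("hasp ang",np.pi/2-np.arctan(f[0]),"top z",S[:,2].max(),"tip x rel seam",S[:,0].min()-.0485)
E
python3 off.py
```

```text
board ((0.6303977966308594, -2.7043304443359375), (250.18228149414062, 120.36310577392578), 70.11653137207031)
loose slopes -0.0031 -0.0035 mid 6.864411792125748e-05 w 0.05321352104108361 x [-0.0487 -0.0478  0.0474  0.0486] z 0.06081691491910171
fixed slopes -0.029 -0.0104 mid 3.595849062333102e-05 w 0.0533504176251777 x [-0.0489 -0.0472  0.0485  0.0488] z 0.07280499589512089
hasp ang 1.9517702419194898 top z 0.16335714195322784 tip x rel seam -0.06474042120412822
```

Run:
```python
from h import *
from off import loc,sides
a=1.775;u=np.array([np.cos(a),np.sin(a)]);c=np.array([.4721,.3001])
g=c+(-.0135+.008)*u
ctrl.movep([*g,.15],down(a));ctrl.movel([*g,.0165],max_speed=.12)
print(get_state()["contact_force"].round(1))
ctrl.close_gripper(40);s=get_state();print(s["time"],s["width"],s["tcp_pos"],s["contact_force"].round(1))
pic,d=vision.grab_frame("wrist");W=cloud("wrist",d);np.save("w_held.npy",W);cv2.imwrite("pics/held.png",pic)
P=loc(W,s["tcp_pos"][:2],a);h,l,mh,ml=sides(P,.02,.03,.052,.068)
t=P[(abs(P[:,1])<.022)&(abs(P[:,2]-.061)<.004)&(abs(P[:,0])<.08)]
print(h,l,mh,ml,"mid",(mh+ml)/2,"x",np.percentile(t[:,0],[0,1,99,100]))
ctrl.movel([*g,.10],max_speed=.15);s=get_state();print(s["time"],s["width"],s["contact_force"].round(1))
```

```text
board ((0.6303977966308594, -2.7043304443359375), (250.18228149414062, 120.36310577392578), 70.11653137207031)
loose slopes -0.0031 -0.0035 mid 6.864411792125748e-05 w 0.05321352104108361 x [-0.0487 -0.0478  0.0474  0.0486] z 0.06081691491910171
fixed slopes -0.029 -0.0104 mid 3.595849062333102e-05 w 0.0533504176251777 x [-0.0489 -0.0472  0.0485  0.0488] z 0.07280499589512089
hasp ang 1.9517702419194898 top z 0.16335714195322784 tip x rel seam -0.06474042120412822
[ 0.3  0.  -0. ]
8.025 0.053213419833521756 [0.47349331 0.29492228 0.01714212] [-0.7 -0.5  6.5]
[-0.0038185   0.02695946] [ 0.0299097  -0.02776099] 0.0268221897228169 -0.027114104287588925 mid -0.00014595728238601252 x [-0.0227244  -0.01928169  0.05307857  0.05444067]
8.7833 0.05372760194670182 [-0.2 -0.6 -2.5]
```

View pics/held.png

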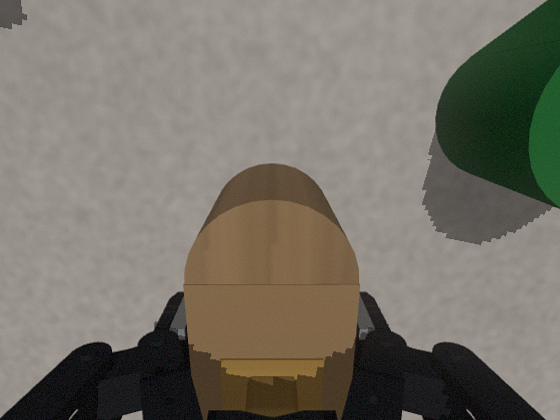

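The half sits squarely in the jaws, centred to 0.15 mm. Next I carry and butt it.

Run:
```python
from h import *
b=1.2235;u=np.array([np.cos(b),np.sin(b)]);S=np.array([.5608,-.1376]);z=.0171+.012
T=lambda g:S+(.043+g)*u
ctrl.movep([*T(.015),.10],down(b));ctrl.movel([*T(.015),z+.006],max_speed=.12)
f0=get_state()["contact_force"]
def st(n):
    s=get_state();print(n,round(s["time"],2),(s["contact_force"]-f0).round(1),((s["tcp_pos"][:2]-S)@u-.043).round(4),s["tcp_pos"][2].round(4));return s
st("above")
for k in range(8):
    ctrl.movel([*T(.015),z+.003-.001*k],max_speed=.03);s=st("down")
    if s["contact_force"][2]-f0[2]>4: break
zz=s["tcp_pos"][2]
zc=z+.003-.001*k
ctrl.movel([*T(.003),zc],max_speed=.04);s=st("slide");fs=s["contact_force"][:2]@u
for g in np.arange(.002,-.0045,-.0007):
    ctrl.movel([*T(g),zc],max_speed=.02);s=st("butt %.4f"%g)
    if s["contact_force"][:2]@u-fs>12: break
```

```text
above 10.93 [0. 0. 0.] 0.0154 0.0355
down 11.18 [ 1.  -0.6  0.2] 0.0151 0.0326
down 11.43 [ 0.4  0.9 -0.3] 0.015 0.0312
down 11.68 [ 0.5  0.2 -0.2] 0.015 0.03
down 11.93 [0.7 0.2 1.2] 0.015 0.0292
down 12.18 [-2.1  1.3 10.7] 0.015 0.0292
slide 12.63 [-0.   0.4  9.5] 0.0034 0.0292
butt 0.0020 12.88 [2.  3.2 8.8] 0.0033 0.0292
butt 0.0013 13.13 [1.7 3.7 9.3] 0.0031 0.0292
butt 0.0006 13.38 [2.  4.9 9.7] 0.0025 0.0292
butt -0.0001 13.63 [1.9 4.6 8.7] 0.0019 0.0292
butt -0.0008 13.88 [1.4 4.6 8. ] 0.0012 0.0292
butt -0.0015 14.13 [2.2 4.6 9.6] 0.0005 0.0292
butt -0.0022 14.38 [2.7 4.4 8.6] -0.0002 0.0292
butt -0.0029 14.63 [3.  6.4 8.5] -0.0003 0.0292
butt -0.0036 14.88 [3.1 7.7 9. ] -0.0003 0.0292
butt -0.0043 15.13 [4.8 9.4 8.5] -0.0003 0.0292
```

```bash
cat > chk.py <<'E'
from h import *
from off import loc,sides
b=1.2235;u=np.array([np.cos(b),np.sin(b)]);S=np.array([.5608,-.1376])
def look(n):
    pic,d=vision.grab_frame("wrist");W=cloud("wrist",d);np.save(f"w_{n}.npy",W);cv2.imwrite(f"pics/{n}.png",pic)
    cv2.imwrite(f"pics/{n}_c.png",cv2.resize(pic[120:380,180:400],None,fx=2.2,fy=2.2))
    P=loc(W,S,b)
    for nm,x0,x1 in(("fixed",-.026,-.003),("loose",.003,.034)):
        h,l,mh,ml=sides(P,x0,x1,.068,.077)
        print(nm,"slopes",h[0].round(3),l[0].round(3),"hi,lo",mh.round(4),ml.round(4))
    t=P[(P[:,2]>.066)&(P[:,2]<.079)&(abs(P[:,1])<.02)];print("round end x",t[t[:,0]<.13,0].max())
    return P
E
python3 - <<'E' | grep -v board
from chk import *
ctrl.ungrasp();s=get_state();p=s["tcp_pos"]
ctrl.movel([p[0],p[1],.13],max_speed=.15);ctrl.movep([*(S+.02*u),.20],down(b));ctrl.pause(.2)
look("butt");print(get_state()["time"],get_state()["contact_force"].round(1))
E
```

```text
loose slopes -0.0031 -0.0035 mid 6.864411792125748e-05 w 0.05321352104108361 x [-0.0487 -0.0478  0.0474  0.0486] z 0.06081691491910171
fixed slopes -0.029 -0.0104 mid 3.595849062333102e-05 w 0.0533504176251777 x [-0.0489 -0.0472  0.0485  0.0488] z 0.07280499589512089
hasp ang 1.9517702419194898 top z 0.16335714195322784 tip x rel seam -0.06474042120412822
fixed slopes -0.003 -0.006 hi,lo 0.0265 -0.0269
loose slopes -0.004 -0.001 hi,lo 0.0248 -0.0285
round end x 0.09657193998703462
17.0333 [-0.6  0.1 -0.9]
```

View pics/butt_c.png

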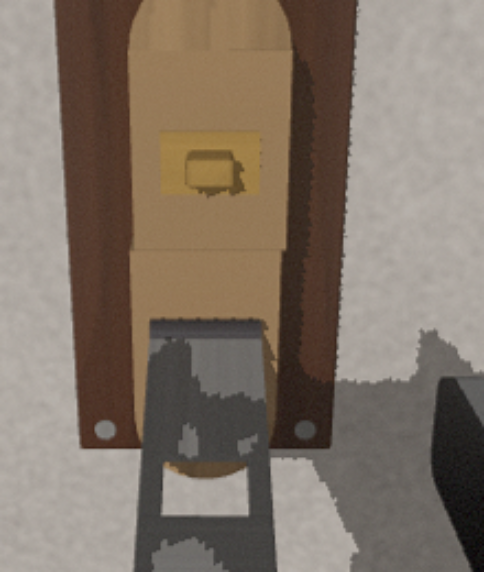

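Seam is closed in x, but the loose half is 1.65 mm off towards local -y (the right step at (285,250)). I regrip and shift it.

```bash
python3 - <<'E' | grep -v -e board -e slopes.*mid
from chk import *
v=np.array([-u[1],u[0]]);f0=get_state()["contact_force"]
T=lambda g,y:S+(.043+g)*u+y*v
def st(n):
    s=get_state();q=s["tcp_pos"][:2]-S;print(n,round(s["time"],2),(s["contact_force"]-f0).round(1),(q@u-.043).round(4),(q@v).round(4),s["tcp_pos"][2].round(4));return s
y0=-.00165;z=.0290
ctrl.movep([*T(0,y0),.11],down(b));ctrl.movel([*T(0,y0),z],max_speed=.12);st("at")
ctrl.close_gripper(40);st("grip")
ctrl.movel([*T(.002,y0),z],max_speed=.03);st("back")
y=0.
ctrl.movel([*T(.003,y),z],max_speed=.03);s=st("side")
q=(s["tcp_pos"][:2]-S)@v
y-=q+.0000;ctrl.movel([*T(.003,y),z],max_speed=.03);st("side2")
for g in (0,-.002,-.003,-.004):
    ctrl.movel([*T(g,y),z],max_speed=.03);st(g)
ctrl.ungrasp();st("open")
p=get_state()["tcp_pos"]
ctrl.movel([p[0],p[1],.13],max_speed=.15);ctrl.movep([*(S+.02*u),.20],down(b));ctrl.pause(.1)
look("butt2");print(get_state()["time"])
E
```

```text
hasp ang 1.9517702419194898 top z 0.16335714195322784 tip x rel seam -0.06474042120412822
at 18.32 [ 0.8 -0.6  0.3] -0.0001 -0.0025 0.03
grip 18.72 [ 0.6 -0.1  7.6] 0.0001 -0.0021 0.0299
back 18.97 [-1.4 -2.3  7.5] 0.0011 -0.0022 0.0299
side 19.22 [ 0.9 -3.9  7.1] 0.0021 -0.0011 0.0299
side2 19.47 [ 2.1 -3.7  7. ] 0.0025 -0.0004 0.0299
0 19.72 [3.4 0.1 7. ] 0.0011 -0.0001 0.0299
-0.002 19.97 [2.6 2.1 8.4] 0.0 0.0001 0.0299
-0.003 20.22 [5.  3.5 6.4] 0.0 0.0001 0.0299
-0.004 20.47 [4.1 7.2 7.5] 0.0 0.0001 0.0299
open 20.89 [ 0.2 -0.4  1.2] -0.0044 0.0015 0.0287
fixed slopes 0.013 0.005 hi,lo 0.0269 -0.0265
loose slopes 0.005 0.011 hi,lo 0.0266 -0.0267
round end x 0.09670879041510123
22.2583
```

Flush now to within 0.3 mm, with the seam closed. Next I swing the hasp with shut fingers from behind.

```bash
python3 - <<'E' | grep -v -e board -e slopes.*mid
from chk import *
v=np.array([-u[1],u[0]]);HF=.011
def go(xe,z,sp=.1):   # xe: local x of the finger's front edge
    ctrl.movel([*(S+(xe-HF)*u),z],max_speed=sp)
    s=get_state();q=s["tcp_pos"][:2]-S;f=s["contact_force"]-f0
    print(round(s["time"],2),"F u,v,z",(f[:2]@u).round(1),(f[:2]@v).round(1),f[2].round(1),"cmd",round(xe,4),round(z,4),"act",(q@u+HF).round(4),(q@v).round(4),s["tcp_pos"][2].round(4))
    if np.abs(f).max()>35: raise SystemExit("force")
ctrl.close_gripper(40);f0=get_state()["contact_force"]
go(-.082,.20,.15);go(-.082,.146,.15);go(-.060,.146,.06);go(-.045,.150,.06)
for a in (1.6,1.4,1.2,1.0,.85):
    go(-.030+.081*np.cos(a),.077+.081*np.sin(a),.06)
pic,d=vision.grab_frame("scene");cv2.imwrite("pics/sw.png",cv2.resize(pic[170:290,160:320],None,fx=4,fy=4))
E
```

```text
hasp ang 1.9517702419194898 top z 0.16335714195322784 tip x rel seam -0.06474042120412822
23.93 F u,v,z 1.2 0.7 -0.1 cmd -0.082 0.2 act -0.0808 -0.0 0.1999
24.43 F u,v,z 1.0 0.8 0.1 cmd -0.082 0.146 act -0.0813 -0.0002 0.1462
24.95 F u,v,z 1.2 0.5 -0.6 cmd -0.06 0.146 act -0.0595 -0.0 0.1462
25.36 F u,v,z 1.7 0.1 -0.6 cmd -0.045 0.15 act -0.0443 -0.0001 0.1501
25.76 F u,v,z 1.1 1.1 -0.4 cmd -0.0324 0.158 act -0.0317 -0.0002 0.1583
26.18 F u,v,z 0.6 -0.0 0.5 cmd -0.0162 0.1568 act -0.0154 0.0001 0.1567
26.59 F u,v,z 0.3 0.2 -0.2 cmd -0.0006 0.1525 act 0.0 0.0001 0.1523
27.01 F u,v,z 1.1 1.5 -0.4 cmd 0.0138 0.1452 act 0.0144 0.0002 0.1448
27.36 F u,v,z 1.1 -0.4 0.2 cmd 0.0235 0.1379 act 0.024 0.0003 0.1375
```

View pics/sw.png

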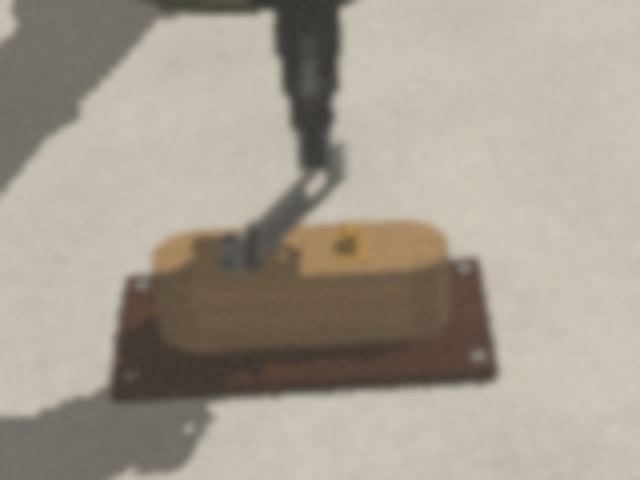

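The strap follows and stands at about 0.85 rad, with the finger near the slot's outer end, so I shift outward along the strap before pressing on.

```bash
python3 - <<'E' | grep -v -e board -e slopes.*mid
from chk import *
v=np.array([-u[1],u[0]]);HF=.011
f0=get_state()["contact_force"]
def go(xe,z,sp=.1):
    ctrl.movel([*(S+(xe-HF)*u),z],max_speed=sp)
    s=get_state();q=s["tcp_pos"][:2]-S;f=s["contact_force"]-f0
    print(round(s["time"],2),"F u,v,z",(f[:2]@u).round(1),(f[:2]@v).round(1),f[2].round(1),"cmd",round(xe,4),round(z,4),"act",(q@u+HF).round(4),(q@v).round(4),s["tcp_pos"][2].round(4))
    if np.abs(f).max()>30: raise SystemExit("force")
    return f
go(.027,.1445)
for a,r in((.8,.092),(.65,.095),(.5,.097),(.35,.097),(.22,.097),(.1,.097)):
    go(-.030+r*np.cos(a),.079+min(r,.09)*np.sin(a),.06)
for z in (.083,.081,.0795,.0785,.0775,.0765):
    f=go(.067,z,.04)
    if f[2]>12: break
ctrl.movel([*(S+.056*u),.13],max_speed=.15)
ctrl.movep([*(S+.02*u),.20],down(b));ctrl.pause(.1)
P=look("end")
t=P[(P[:,0]>.044)&(P[:,0]<.058)&(abs(P[:,1])<.018)&(P[:,2]>.06)];print("strap end z",np.median(t[:,2]),len(t))
t=P[(P[:,0]>-.02)&(P[:,0]<.018)&(abs(P[:,1])<.018)&(P[:,2]>.06)];print("strap near z",np.median(t[:,2]),len(t))
print(get_state()["time"])
E
```

```text
hasp ang 1.9517702419194898 top z 0.16335714195322784 tip x rel seam -0.06474042120412822
27.66 F u,v,z 0.5 0.8 -0.7 cmd 0.027 0.1445 act 0.0274 -0.0005 0.1452
27.93 F u,v,z 1.1 0.6 0.5 cmd 0.0341 0.1436 act 0.035 0.0001 0.1435
28.33 F u,v,z -0.3 -0.1 -0.3 cmd 0.0456 0.1335 act 0.046 0.0003 0.1329
28.73 F u,v,z -0.2 0.7 -0.2 cmd 0.0551 0.1221 act 0.0555 0.0003 0.1217
29.11 F u,v,z 0.3 0.5 0.2 cmd 0.0611 0.1099 act 0.0613 0.0003 0.1093
29.46 F u,v,z 1.1 -0.4 -0.6 cmd 0.0647 0.0986 act 0.0648 0.0004 0.0981
29.79 F u,v,z 0.1 0.2 -1.3 cmd 0.0665 0.088 act 0.0666 0.0004 0.0874
30.07 F u,v,z 0.8 0.3 -1.0 cmd 0.067 0.083 act 0.067 0.0002 0.0828
30.32 F u,v,z 0.9 -0.2 -0.7 cmd 0.067 0.081 act 0.067 0.0 0.081
30.57 F u,v,z 0.1 -1.1 0.0 cmd 0.067 0.0795 act 0.067 0.0 0.0794
30.82 F u,v,z 0.4 1.2 4.2 cmd 0.067 0.0785 act 0.067 -0.0001 0.079
31.07 F u,v,z 0.7 3.6 11.3 cmd 0.067 0.0775 act 0.067 -0.0002 0.0788
31.32 F u,v,z -0.1 5.2 17.3 cmd 0.067 0.0765 act 0.067 -0.0003 0.0785
fixed slopes 0.019 -0.01 hi,lo 0.0268 -0.0266
loose slopes 0.008 0.017 hi,lo 0.0266 -0.0267
round end x 0.0971039720685398
strap end z 0.07975794364759495 957
strap near z 0.08002337566220871 2838
32.3833
```

View pics/end_c.png

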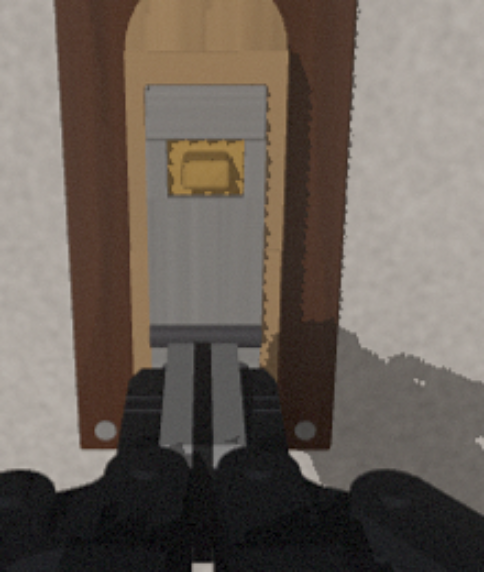

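The strap lies flat, with the catch at (208,168) through the slot. The halves are flush, and the arm is clear of everything.

```bash
python3 -c "
from station import *
ticket.close_job()"
```

```text
the job is handed in; nothing more can be done
```

The job is handed in: the loose wooden half stands butted against the fixed half on the board, and the hasp is swung fully down over the brass catch.

- **Placing:** After the first placing, the loose half sat 1.65 mm off to one side. I regripped it, moved it across and pushed it home again.
- **Last checks (wrist camera):**
  - **Sides and seam:** the sides are flush to about 0.2 mm. The round end is at 97.1 mm against 97 mm nominal, so the seam is closed to within measurement error.
  - **Hasp:** the strap's top measures 79.8 mm high at its tip and 80.0 mm near the seam, against 79 mm nominal. The camera reads about 1 mm high, so the strap is flat, with the catch through its slot.
- **Limits:** The clock read 32.4 s at the last check, against the 51 s limit. The highest force I read was about 17 N, and the arm was clear of everything at hand-in.
- **Not checked:** I never sent the arm near the hammer, ruler, awl or jar. I also did not look at them again at the end.

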